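# Load the keeper pair into the sloping marking nest so the presence switch closes

### The arm

A 7-joint arm with a two-finger parallel gripper is mounted at the origin on the work surface. World frame = base frame: x ahead of the robot, y to its left, z up, the work surface at z = 0. Lengths are in m, angles in rad, forces in N, time in s.
With the tool pointing down it reaches from about 0.425 to 0.925 m from the base axis. Payload 6.8 kg.
Tool frame: the origin (TCP) lies midway between the tips of the shut fingers; the grasp point (between the pads) lies 19 mm behind it; x points along the fingers, y is the direction in which the jaws open and shut, and the axes are right-handed (so a half turn about x gives the same grasp; the last joint's range is limited). The gripper opens to 85 mm and grips with 20 to 120 N. Pads are 22 mm wide; open, the fingers measure 114 mm over their backs; the gripper's body (76 mm by 85 mm) begins 54 mm behind the grasp point. The pads swing forward as they close: fully open they stand 13 mm farther back than shut.
Start: joints at [1.082, 0.477, 0.022, 1.555, -0.011, 1.109, -0.083], TCP at [0.251, -0.627, 0.196] pointing down, gripper open.
Joint ranges: [-2.96, 2.96], [-0.34, 2.1], [-1.41, 1.46], [0.24, 2.44], [-1.37, 4.51], [0.17, 1.92], [-2.96, 2.96]. Speed limits (rad/s): [2.39, 2.39, 3.14, 3.14, 3.14, 3.14, 3.14].

### API

Orientations are given as a rotation vector (axis times angle).
In Python, from bench import r, viewer, nets gives the robot as it stands.
- The arm moves only by the shell command python3 -m pendant 'ROWS' [FORCE]. ROWS is JSON, one flat list of numbers, 5 for each row, row after row: the finger opening in mm, from 0 to 85.4, then the shift along the tool's x, y, z in mm, then the turn about the tool's x in rad. A call has 1 to 20 rows; each row shifts and turns the commanded pose from where the row before left it, along the tool's axes as they then stand; what a row does not reach is not made up. A row lasts 1/8 s, in which the tool goes at most 62.5 mm and 10.7 degrees, less where a joint would pass 70% of its speed; a pose out of reach is approached as far as the arm can. A call with a gripper value outside its range is refused whole. The fingers move at their own pace and stop on an object; FORCE is the grip in N (left out, the last holds). Time passes only in rows, so rows that do not move let the fingers close. It gives the time, the measured TCP pose, the force and the opening at its end, in the units of the state.
- r.get_obs(): the state, without advancing time (a new reading comes with each control period).
- viewer.grab_frame(name): name is "scene" or "top" or "wrist"; returns (picture, depth): 400x640x3 uint8, red, green, blue; 400x640 float32, m along the optical axis (not along the pixel's ray), 0 where there is no reading.
- viewer.calibration(name): a dict with "mtx" (3x3 intrinsics, pixels), "world_to_cam" (4x4, takes a point from world to camera coordinates). Camera axes: x right, y up, looking along -z (the intrinsics and any distortion apply to the point x, -y, -z); pixel columns grow to the right and rows downward; lengths in m; the calibration is good to about 2 mm. A picture is of the moment at which its call begins: read the wrist's pose just before it. calibration takes no time and is no camera call; for the wrist camera it gives the pose at the moment of the call.
- r.hand_in(): hands the job in, once; it reports no verdict.
Trained networks look in the newest picture that a camera, given by its name, has taken for a name from the list of things; names that differ only in an ending like _2 or _b are one class to them, and where a whole thing is asked for, a point or a joint stands for the part that bears it (a point fixed in the world has none). Each returns a list of dicts, best first, with "score" (0 to 1); they miss things now and then, are a little off and sometimes report something else, mostly with a low value. They report only what shows in the picture. A call takes as long as a camera call. They do not tell look-alikes from the thing itself.
- nets.look_for(name, camera): "location" ([x, y, z] in m, in world coordinates, good to about 4 mm: the middle of the surface that is visible of it).
- nets.silhouettes(name, camera): "mask" (400x640 bool, what is visible of it).
The state is a dict: "clock": time; "joints": joint angles; "qvel": joint speeds; "tau": joint torques, N m; "tcp_pos": TCP position; "orientation": TCP orientation; "contact_force": force on the tool from outside, world axes, zero at the start; "moment": the same for the moment, N m; "grip_width": finger opening in m.
Only numpy, scipy, OpenCV 4.12 (cv2) and the standard library are available. Lean on these libraries where they do the work, as an engineer would, in place of code of your own. Each camera call takes 0.05 s, during which the arm holds its last target. There are 200 camera calls.

### The job

Load the two pump keepers into the sloping nest for marking: first lay the blue one fully home, fitted round the red key block, then nest the yellow one beside it so that its tongue holds the presence switch's lever down. Leave both flat on the nest's floor, let go of them, and leave the other things on the bench where they are.

Things in the scene. Friction and masses are not known exactly. Their poses are not given: they have to be found in the camera images.
- nest_mid (a point): centre of the sloping nest, on its grey floor. The nest (steel frame on a low green base, fixed) slopes 30 degrees and rises towards the robot's left. Axes: x up the slope, y level, towards the robot's side, z square out of the floor, so 30 degrees off vertical, leaning to the low (right) side. The cavity, 93 (x) by 138 (y) mm, is centred here; a rim 10 mm wide and 10 mm high runs round it
- key_block (a point): top of the red key block, 16 by 16 mm and 9 mm high, in the low near corner (-x, +y) of the nest; axes as nest_mid's
- blue_home (a point): where blue_lug is when the blue keeper is home in the near half (+y) of the nest: 36 mm out of the nest's floor, at x -2.5, y +39 mm from nest_mid. Axes as nest_mid's; the keeper's axes match them at home. Gaps between the keepers and to the rim are 1.5 mm; the keepers' edges are full-round and lead in when lowered square to the floor
- yellow_home (a point): where yellow_lug is when the yellow keeper is home in the far half (-y) of the nest: 36 mm out of the nest's floor, at x +11.5, y -39 mm from nest_mid. Axes as nest_mid's; the keeper's axes match them at home. The far rim (-y) has a gap beside it, nest x 0 to +40 mm, for the tongue
- blue_lug (a point): grip point of the loose blue L-shaped keeper (0.18 to 0.35 kg), a plate 12 mm thick, lying flat; z up. An upright lug 36 mm long (x), 10 mm thick (y) ends 56 mm above the underside; the point is its middle, 36 mm above the underside. Plate: a column x -42 to +48, y -16 to +29 mm from here, and a foot
- blue_foot (a point): middle of the top of the blue keeper's foot: x -42 to -6, running out from the column to y -60 mm (from blue_lug, in its axes). The column's -x, +y corner has a 16 mm square notch for the red key block
- yellow_lug (a point): grip point of the loose yellow keeper (0.2 to 0.35 kg), a plate 12 mm thick, lying flat; z up. An upright lug 36 mm long (x), 10 mm thick (y) ends 56 mm above the underside; the point is its middle, 36 mm above the underside. Plate: a column x -57 to +34, y -29 to +17 mm from here, and a block x -19 to +34 running out to y +60, which lies uphill of the blue foot at home
- yellow_tongue (a point): middle of the yellow keeper's tongue: 24 mm wide (x), 6 mm thick, its underside 6 mm above the plate's underside; it sticks out of the plate's -y side by 31 mm, to y -60 mm from yellow_lug. At home it lies through the gap in the rim and on the switch's roller
- switch_lever (a joint): angle of the presence switch's hinged lever, just outside the nest's far rim: 0 = free (raised), about 0.33 rad when the yellow keeper is home and its tongue holds the lever down, 0.45 = the stop. A light spring (0.2 to 0.4 N at the roller) lifts it
- roller (a point): centre of the red roller (10 mm across, 11 mm wide) at the tip of the switch's 42 mm brass lever; hinged at its low end; when free the roller's top stands about 20 mm out of the nest's floor plane. The yellow keeper's tongue lands on it
- bearing: bystander: steel bearing ring lying flat, 52 mm across, 16 mm high; origin at its underside
- impeller: bystander: bare aluminium pump impeller lying flat, 96 mm across, 24 mm high; origin at its underside
- wrench: bystander: steel wrench lying flat, 200 mm long; origin at its underside
- screwdriver: bystander: screwdriver lying flat, 200 mm long; origin at its underside
- oil_bottle: bystander: white bottle, 60 mm across, 150 mm high, red cap; origin at its underside
- stage_ring: bystander: open steel pump-stage ring, 90 mm across, 30 mm high; origin at its underside
Mind the look-alikes: they are no part of the job. What is meant by the part that bears yellow_lug is not green, orange or pink, and is the smaller of those in its own colour.

How it is judged:
By the outcome, as a careful person would: the job done as asked, in the order asked, and still so for the second after the job is handed in, with the robot touching nothing.
It also fails if it takes over 48 s, if anything falls off the work surface, if the arm or the gripper's body presses on something with over 40 N, if the wrist force passes 120 N, or if a joint passes its speed limit or range.

## Working session

There is one attempt and no reset: what is moved stays moved. The work goes in short steps, Python scripts to look and compute and a shell command to move; the robot and the scene stay as the last step left them, time stands still between calls to the robot, and variables do not carry over. Pictures are saved under pics/ and viewed, about 8 in all and at most 12, crops included, and the job is handed in when it is done.

```bash
ls; mkdir -p pics
cat > h.py <<'E'
import numpy as np, cv2
from bench import r, viewer, nets
from scipy.spatial.transform import Rotation as R
def grab(n,save=None):
    c=viewer.calibration(n); p,d=viewer.grab_frame(n)
    if save: cv2.imwrite('pics/'+save,p[...,::-1])
    return p,d,c
def cloud(d,c):
    K=c['mtx'];v,u=np.mgrid[:400,:640]
    X=np.stack([(u-K[0,2])/K[0,0]*d,-(v-K[1,2])/K[1,1]*d,-d,np.ones_like(d)],-1)
    return (X@np.linalg.inv(c['world_to_cam']).T)[...,:3]
def proj(P,c):
    q=c['world_to_cam']@np.append(P,1);K=c['mtx']
    return K[0,0]*q[0]/-q[2]+K[0,2],K[1,1]*-q[1]/-q[2]+K[1,2]
E
python3 - <<'E'
from h import *
np.set_printoptions(precision=4,suppress=True)
o=r.get_obs();print({k:np.round(v,3) for k,v in o.items()})
for n in('top','scene'):
    p,d,c=grab(n,n+'1.png');print(n,c)
    for t in 'nest_mid key_block blue_lug blue_foot yellow_lug yellow_tongue roller impeller oil_bottle'.split():
        for k in nets.look_for(t,n)[:3]: print(t,np.round(k['location'],3),round(k['score'],2),np.round(proj(k['location'],c)))
E
```

```text
pics
{'clock': np.float64(0.0), 'joints': array([ 1.082,  0.478,  0.022,  1.556, -0.012,  1.109, -0.083]), 'qvel': array([-0.001, -0.001, -0.001,  0.   , -0.   , -0.   , -0.001]), 'tau': array([ -0.001, -59.646,   1.607, -28.12 ,   0.012,   0.009,   0.   ]), 'tcp_pos': array([ 0.251, -0.626,  0.195]), 'orientation': array([ 2.013,  0.39 , -2.014]), 'contact_force': array([0.535, 0.727, 0.223]), 'moment': array([-0.024, -0.005,  0.01 ]), 'grip_width': np.float64(0.086)}
top {'mtx': array([[497.8808,   0.    , 323.9751],
       [  0.    , 497.8808, 200.483 ],
       [  0.    ,   0.    ,   1.    ]]), 'world_to_cam': array([[ 0.013 , -0.9999, -0.0044, -0.1131],
       [ 0.9863,  0.0121,  0.1645, -0.5147],
       [-0.1644, -0.0064,  0.9864, -1.4638],
       [ 0.    ,  0.    ,  0.    ,  1.    ]])}
nest_mid [0.602 0.188 0.066] 0.77 [227. 170.]
key_block [0.59  0.184 0.066] 0.72 [228. 174.]
key_block [0.679 0.171 0.08 ] 0.25 [232. 144.]
blue_lug [ 0.475 -0.375  0.011] 0.75 [411. 217.]
blue_foot [ 0.466 -0.371  0.013] 0.56 [410. 219.]
blue_foot [ 0.754 -0.273  0.022] 0.17 [378. 127.]
yellow_l
[... 820 characters left out ...]
]
key_block [0.606 0.185 0.062] 0.81 [432. 233.]
key_block [ 0.479 -0.374  0.012] 0.19 [230. 201.]
blue_lug [ 0.475 -0.378  0.009] 0.97 [229. 200.]
blue_foot [ 0.549 -0.138  0.015] 0.73 [310. 222.]
blue_foot [ 0.477 -0.376  0.012] 0.63 [230. 200.]
yellow_lug [0.251 0.281 0.015] 0.73 [442. 142.]
yellow_lug [ 0.299 -0.294  0.022] 0.66 [263. 151.]
yellow_lug [ 0.314 -0.519  0.011] 0.65 [192. 157.]
yellow_tongue [0.252 0.281 0.018] 0.97 [443. 141.]
yellow_tongue [ 0.551 -0.137  0.012] 0.96 [311. 223.]
yellow_tongue [ 0.321 -0.515  0.014] 0.96 [192. 158.]
roller [0.372 0.145 0.007] 0.29 [403. 173.]
impeller [ 0.652 -0.407  0.01 ] 0.79 [210. 256.]
oil_bottle [ 0.78  -0.023  0.098] 0.65 [357. 292.]
```

Run:
```python
import cv2
a=cv2.imread('pics/top1.png');cv2.imwrite('pics/top1c.png',cv2.resize(a[90:330,160:520],None,fx=2.2,fy=2.2,interpolation=cv2.INTER_CUBIC))
```

```text
(no output)
```

View pics/top1c.png

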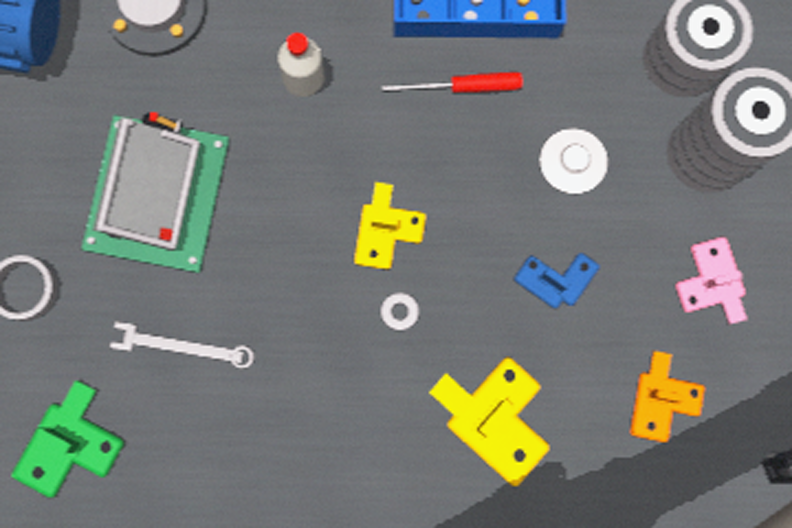

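The crop shows the small yellow keeper at crop (388,225), which is full (336,192), world ≈(0.55,-0.14). The blue one is at crop (555,280), world ≈(0.475,-0.375). The nest is at crop (155,190), with the red key at (166,233) and the switch at (160,122). The large yellow, green, orange and pink parts are look-alikes.

Next I'll fit outline models to the masks to get the poses.

```bash
cat >> h.py <<'E'
from scipy.optimize import minimize
MOD=dict(blue=[(-42,-60),(-6,-60),(-6,-16),(48,-16),(48,29),(-26,29),(-26,13),(-42,13)],
 yellow=[(-57,-29),(-12,-29),(-12,-29),(34,-29),(34,60),(-19,60),(-19,17),(-57,17)])
def cmask(p,col,seed,rad=60):
    h=cv2.cvtColor(p,cv2.COLOR_RGB2HSV).astype(int);H,S,V=h[...,0],h[...,1],h[...,2]
    m=(S>110)&(V>30)&(((H>98)&(H<125)) if col=='blue' else ((H>22)&(H<35)))
    n,l,st,ce=cv2.connectedComponentsWithStats(m.astype(np.uint8))
    i=min((i for i in range(1,n) if st[i,4]>80),key=lambda i:np.hypot(*(ce[i]-seed)))
    return cv2.morphologyEx((l==i).astype(np.uint8),cv2.MORPH_CLOSE,np.ones((5,5)))
def render(col,T,c,tongue,s=4):
    im=np.zeros((400*s,640*s),np.uint8)
    def pr(Q):
        Q=np.array(Q,float)/1000; W=Q@T[:3,:3].T+T[:3,3]
        return np.array([((np.array(proj(w,c))+.5)*s) for w in W]).astype(np.int32)
    cv2.fillPoly(im,[pr([(x,y,-30) for x,y in MOD[col]])],1)
    cv2.fillConvexPoly(im,cv2.convexHull(pr([(x,y,z) for x in(-18,18) for y in(-5,5) for z in(-24,20)])),1)
    if col=='yellow': cv2.fillConvexPoly(im,cv2.convexHull(pr([(x,y,z) for x in tongue for y in(-60,-20) for z in(-30,-24)])),1)
    return im
def pose(x,y,a,z=.036):
    T=np.eye(4);T[:3,:3]=R.from_euler('z',a).as_matrix();T[:3,3]=x,y,z;return T
def fit(col,m,c,x0,s=4,tongue=(-23.5,.5)):
    M=cv2.resize(m,None,fx=s,fy=s,interpolation=cv2.INTER_LINEAR if 0 else cv2.INTER_NEAREST)
    def f(v):
        im=render(col,pose(v[0]/1e3,v[1]/1e3,v[2]/100),c,tongue,s);return 1-(im&M).sum()/(im|M).sum()
    best=None
    for a in (np.arange(0,628,39) if x0[2] is None else [x0[2]*100]):
        v=np.array([x0[0]*1e3,x0[1]*1e3,a])
        q=minimize(f,v,method='Nelder-Mead',options=dict(maxfev=60 if x0[2] is None else 200,initial_simplex=v+np.array([[0,0,0],[12,0,0],[0,12,0],[0,0,15]]),xatol=.05,fatol=1e-5))
        if best is None or q.fun<best.fun: best=q
    v=best.x
    q=minimize(f,v,method='Nelder-Mead',options=dict(maxfev=200,initial_simplex=v+np.array([[0,0,0],[3,0,0],[0,3,0],[0,0,4]]),xatol=.03,fatol=1e-6))
    return q.x[0]/1e3,q.x[1]/1e3,q.x[2]/100,1-q.fun
E
python3 - <<'E'
from h import *
for n in('top','scene'):
    p,d,c=grab(n); W=cloud(d,c)
    for col,s in (('blue',(.475,-.375,.01)),('yellow',(.55,-.138,.01))):
        m=cmask(p,col,proj(s,c))
        best=max((fit(col,m,c,(s[0],s[1],None),2,t)+(t,) for t in ([(-12,12)] if col=='blue' else [(-23.5,.5),(-12,12),(0,24),(5,29)])),key=lambda k:k[3])
        print(n,col,m.sum(),np.round(best[:4],4),np.degrees(best[2])%360,best[4])
    # nest plane
    b=(abs(W[...,0]-.6)<.03)&(abs(W[...,1]-.187)<.02)&(d>0);P=W[b];ce=P.mean(0);nv=np.linalg.svd(P-ce)[2][2];nv*=np.sign(nv[2])
    print(n,'floor',ce,nv,np.degrees(np.arccos(nv[2])),((P-ce)@nv).std(), 'yaw',np.degrees(np.arctan2(-nv[1],-nv[0])))
E
```

```text
top blue 560 [ 0.4702 -0.3744  0.9645  0.9298] 55.26027281627727 (-12, 12)
top yellow 716 [ 0.5479 -0.138   1.4067  0.9179] 80.59919925171187 (0, 24)
top floor [0.60006712 0.18704569 0.06449501] [-0.08565963 -0.51025444  0.85574695] 31.15764748521827 0.0032960355515775225 yaw 80.4702573861523
scene blue 543 [ 0.4694 -0.3724  0.9529  0.9391] 54.59889455267231 (-12, 12)
scene yellow 786 [ 0.5455 -0.137   1.4075  0.9387] 80.6421206778532 (0, 24)
scene floor [0.60056869 0.18696895 0.06562136] [-0.09079675 -0.496578    0.86323012] 30.318781293606484 0.00160117653328532 yaw 79.63821991034919
```

```bash
cat >> h.py <<'E'
def tool():
    o=r.get_obs(); return o,np.array(o['tcp_pos']),R.from_rotvec(o['orientation']).as_matrix()
def go(target,yaw):
    "shift in mm in tool axes NOW, and turn about tool x so tool y matches keeper-y (mod 180)"
    o,p,M=tool(); s=(np.asarray(target)-p)*1000@M
    a=np.arctan2(M[1,1],M[0,1]); w=yaw+np.pi/2
    d=(w-a+np.pi/2)%np.pi-np.pi/2   # world-z rotation
    print('t',o['clock'],'tcp',p.round(4),'x',M[:,0].round(3),'yaw_y deg',np.degrees(a).round(2),'shift',s.round(1),'turn about tool x',np.round(-d,3),'q',np.round(o['joints'],2),'F',np.round(o['contact_force'],1),'w',round(o['grip_width'],4))
E
python3 - <<'E'
from h import *
go((.47,-.373,.28),.96)
o,p,M=tool();print(M)
c=viewer.calibration('wrist');C=np.linalg.inv(c['world_to_cam']);print(c['mtx'],(C[:3,3]-p)@M*1000,M.T@C[:3,:3])
E
```

```text
t 1.1 tcp [ 0.2509 -0.6267  0.1955] x [ 0. -0. -1.] yaw_y deg -68.18 shift [ -84.5 -154.1 -297.7] turn about tool x -0.579 q [ 1.08  0.48  0.02  1.56 -0.01  1.11 -0.08] F [-0.1  0.3  0.9] w 0.0856
[[ 2.24567728e-05  3.71661969e-01 -9.28368127e-01]
 [-1.63718976e-05 -9.28368127e-01 -3.71661970e-01]
 [-1.00000000e+00  2.35454764e-05 -1.47633404e-05]]
[[279.70836121   0.         318.44410999]
 [  0.         279.70836121 195.51848288]
 [  0.           0.           1.        ]] [-1.78343447e+02  1.15406729e-02 -6.76414650e+01] [[ 1.33521446e-03  2.62035328e-01 -9.65057358e-01]
 [ 9.99998971e-01  1.56252355e-04  1.42598439e-03]
 [ 5.24450772e-04 -9.65058269e-01 -2.62034850e-01]]
```

```bash
python3 -m pendant '[85,0,-22,-43,0, 85,10,-22,-43,0, 85,10,-22,-43,0, 85,10,-22,-43,0, 85,10,-22,-43,0, 85,10,-22,-43,0, 85,10,-22,-40,0, 85,0,0,0,-0.15, 85,0,0,0,-0.15, 85,0,0,0,-0.15, 85,0,0,0,-0.129, 85,0,0,0,0]'
python3 - <<'E'
from h import *
p,d,c=grab('wrist','w1.png')
o,t,M=tool()
m=cmask(p,'blue',proj((.47,-.373,.01),c))
f=fit('blue',m,c,(.47,-.373,.96),4);print(f,m.sum())
W=cloud(d,c);b=(m>0)&(d>0);print('z of plate',np.percentile(W[b][:,2],[5,50,95]))
L=b&(W[...,2]>.045);print('lugtop',L.sum(),W[L].mean(0))
go((f[0],f[1],.022),f[2])
im=cv2.resize(render('blue',pose(*f[:3]),c,(0,1),1),None,fx=1,fy=1)
q=p.copy();cs,_=cv2.findContours(im,0,1);cv2.drawContours(q,cs,-1,(255,0,0),1);cv2.imwrite('pics/w1c.png',q[...,::-1])
E
```

```text
clock: 2.6
tcp_pos: [0.4703, -0.3731, 0.1355]
orientation: [1.644, 0.854, -1.644]
contact_force: [-0.1, -0.4, 0.2]
grip_width: 0.085
(np.float64(0.47082222693619574), np.float64(-0.37373345212485387), np.float64(0.9561398279853063), np.float64(0.9334144071104705)) 3891
z of plate [0.00938622 0.01182292 0.05586093]
lugtop 394 [ 0.47168633 -0.37172181  0.05560381]
t 2.65 tcp [ 0.4703 -0.3731  0.1356] x [ 0.  0. -1.] yaw_y deg -35.17 shift [113.6   0.8   0.2] turn about tool x 0.001 q [ 0.72  0.43 -0.2   1.79  0.1   0.94 -0.14] F [ 0.8  0.4 -0.1] w 0.085
```

View pics/w1c.png

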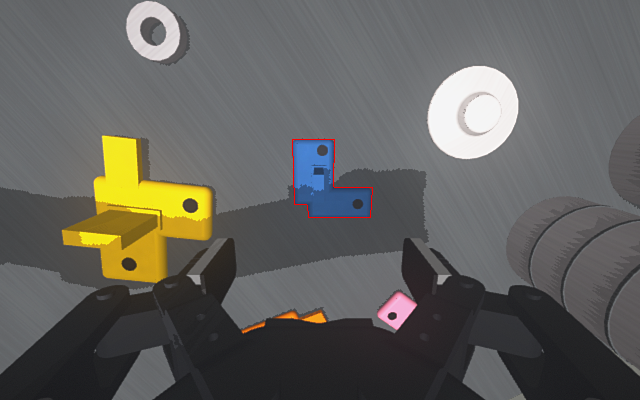

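The image shows blue at (330,180), with the fitted outline matching it. The lug is at (318,178), centred between the fingers. Next I'll descend and grip.

```bash
python3 -m pendant '[45,30,0,0,0, 45,40,0.8,0,0, 45,35,0,0,0, 45,9,0,0,0, 45,0,0,0,0, 0,0,0,0,0, 0,0,0,0,0, 0,0,0,0,0, 0,0,0,0,0, 0,0,0,0,0]' 50
python3 - <<'E'
from h import *
go((.47,-.373,.25),.956)
E
```

```text
clock: 3.9
tcp_pos: [0.4709, -0.3734, 0.0216]
orientation: [1.643, 0.855, -1.643]
contact_force: [-0.3, 0.1, 0.4]
grip_width: -0.0001
t 3.9 tcp [ 0.4709 -0.3734  0.0216] x [ 0. -0. -1.] yaw_y deg -35.01 shift [-2.284e+02 -1.000e+00  2.000e-01] turn about tool x 0.004 q [ 0.7   0.57 -0.18  1.86  0.15  0.72 -0.17] F [-0.3  0.1  0.4] w -0.0001
```

```bash
python3 -m pendant '[45,0,0,0,0, 45,-60,0,0,0, 45,0,0,0,0]'
python3 - <<'E'
from h import *
p,d,c=grab('wrist')
W=cloud(d,c);o,t,M=tool()
print(proj(t,c), 'tcp',t)
m=cmask(p,'blue',proj((.47,-.373,.01),c)); b=(m>0)&(d>0)
Q=(W-t)@M*1000
L=b&(W[...,2]>.05);print(L.sum(),'lug top rel tool',Q[L].mean(0),Q[L].min(0),Q[L].max(0),W[L].mean(0))
cv2.imwrite('pics/w2.png',cv2.resize(p[50:350,170:470],None,fx=2,fy=2)[...,::-1])
E
```

```text
clock: 4.28
tcp_pos: [0.4741, -0.3754, 0.0859]
orientation: [1.645, 0.847, -1.638]
contact_force: [0.4, -0.4, -0.7]
grip_width: 0.045
(np.float64(314.9877667014866), np.float64(221.77653316379394)) tcp [ 0.4725317  -0.37446454  0.08368712]
578 lug top rel tool [27.80084211 -2.43060475 -1.29290239] [-41.93918039  -7.37915973 -18.45719441] [33.65244894 24.8710709  18.02103456] [ 0.47139055 -0.37208612  0.05587512]
```

View pics/w2.png

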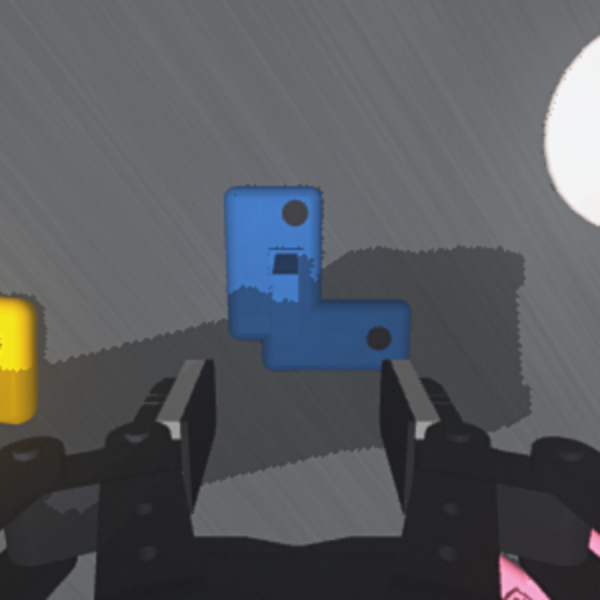

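Run:
```python
from h import *
p,d,c=grab('wrist')
W=cloud(d,c);o,t,M=tool();print(t,o['grip_width'],o['qvel'].round(3))
m=cmask(p,'blue',proj((.47,-.373,.01),c));f=fit('blue',m,c,(.47,-.373,.956),4);print(f)
ys,xs=np.where(m);print('bbox',xs.min(),xs.max(),ys.min(),ys.max())
T=pose(*f[:3]);b=(m>0)&(d>0)
K=(W-T[:3,3])@T[:3,:3]*1000
S=b&(K[...,2]<-22)&(K[...,2]>-34);print('plate xy range',np.percentile(K[S],[1,99],axis=0).round(1))
L=b&(K[...,2]>-15);print('lug',np.percentile(K[L],[2,50,98],axis=0).round(1))
for lo in(-20,-10,0,10,18):
  s=b&(K[...,2]>lo)&(K[...,2]<lo+8);print(lo,s.sum(),np.percentile(K[s],[2,98],axis=0).round(1).tolist() if s.sum()>5 else '')
# pads: pixels near TCP depth
for n in(178,):
  F=(d>0)&(d<.19)&~b;Q=(W-t)@M*1000;
  for sd in(-1,1):
    g=F&(Q[...,1]*sd>0)&(Q[...,0]>-35);print('finger',sd,g.sum(),np.percentile(Q[g],[2,98],axis=0).round(1).tolist())
```

```text
[ 0.47125087 -0.3737087   0.082091  ] 0.04471006036809486 [-0.004  0.027  0.003  0.027  0.001 -0.     0.001]
(np.float64(0.4705729794605697), np.float64(-0.3737672267989723), np.float64(0.9571869111949474), np.float64(0.919993992576541))
bbox 284 377 143 235
plate xy range [[-39.6 -57.2 -28.7]
 [ 47.2  27.7 -22.5]]
lug [[-16.5  -4.7  -8.5]
 [  4.5   0.   19.7]
 [ 18.7   4.8  21.1]]
-20 32 [[-11.2, -6.9, -20.0], [20.5, 7.6, -14.2]]
-10 23 [[18.3, -4.0, -7.4], [18.8, 4.9, -2.2]]
0 32 [[18.3, -3.9, 0.4], [18.9, 5.0, 7.9]]
10 28 [[18.3, -4.6, 10.9], [18.9, 4.7, 17.8]]
18 580 [[-16.6, -4.7, 18.5], [18.3, 4.7, 21.1]]Traceback (most recent call last):
  File "<stdin>", line 16, in <module>
    return _quantile_unchecked(
        a, q, axis, out, overwrite_input, method, keepdims, weights)
    return _ureduce(a,
                    func=_quantile_ureduce_func,
    ...<5 lines>...
                    overwrite_input=overwrite_input,
                    method=method)
    r = func(a, **kwargs)
    result = _quantile(arr,
                       quantiles=q,
    ...<2 lines>...
                       out=out,
                       weights=wgt)
    slices_having_nans = np.isnan(arr[-1, ...])
                                  ~~~^^^^^^^^^
IndexError: index -1 is out of bounds for axis 0 with size 0
```

```bash
python3 -m pendant '[45,30,0,0,0, 45,29,0,0,0, 45,0,0,0,0, 45,0,0,0,0, 10,0,0,0,0, 10,0,0,0,0, 10,0,0,0,0, 5,0,0,0,0, 5,0,0,0,0, 5,0,0,0,0]' 50
python3 - <<'E'
from h import *
p,d,c=grab('wrist');o,t,M=tool();print(t,o['grip_width'],proj(t,c),proj(t-.019*M[:,0],c))
cv2.imwrite('pics/w3.png',cv2.resize(p[50:350,170:470],None,fx=2,fy=2)[...,::-1])
E
```

```text
clock: 5.62
tcp_pos: [0.471, -0.3734, 0.0225]
orientation: [1.643, 0.855, -1.643]
contact_force: [-0.0, -0.2, -0.5]
grip_width: 0.005
[ 0.47096426 -0.3734068   0.02249916] 0.00468378297868831 (np.float64(317.6671450938453), np.float64(222.73927115056185)) (np.float64(317.54967422211394), np.float64(233.75380438293772))
```

View pics/w3.png

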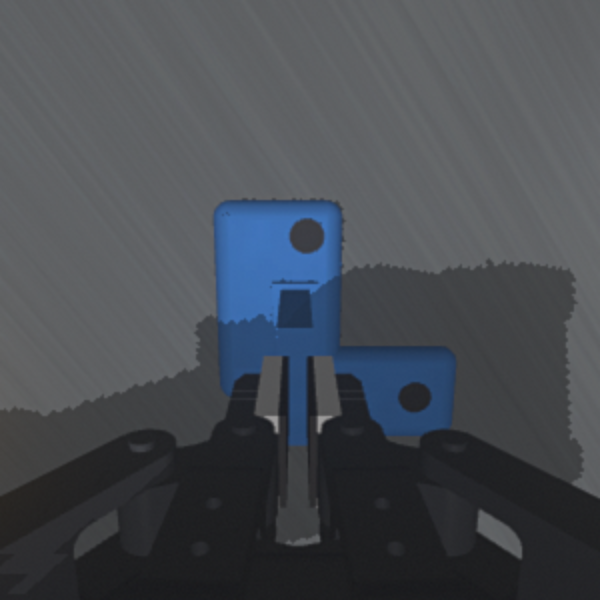

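The image shows both pads flanking the lug at crop (300,380), so the grip works even though the width reading only follows the command. I'll close fully and lift to test it.

```bash
python3 -m pendant '[0,0,0,0,0, 0,0,0,0,0, 0,0,0,0,0, 0,0,0,0,0, 0,-20,0,0,0, 0,-40,0,0,0, 0,-50,0,0,0, 0,-40,0,0,0, 0,0,0,0,0, 0,0,0,0,0]' 60
python3 - <<'E'
from h import *
p,d,c=grab('wrist');o,t,M=tool();print(t,o['grip_width'],o['contact_force'])
cv2.imwrite('pics/w4.png',cv2.resize(p[50:350,170:470],None,fx=2,fy=2)[...,::-1])
E
```

```text
clock: 6.92
tcp_pos: [0.4707, -0.3733, 0.173]
orientation: [1.643, 0.855, -1.643]
contact_force: [0.1, 0.6, -0.2]
grip_width: 0.0
[ 0.47029869 -0.37300001  0.17209017] -0.00017674610676277405 [ 0.06340673  0.52629561 -0.02766281]
```

View pics/w4.png

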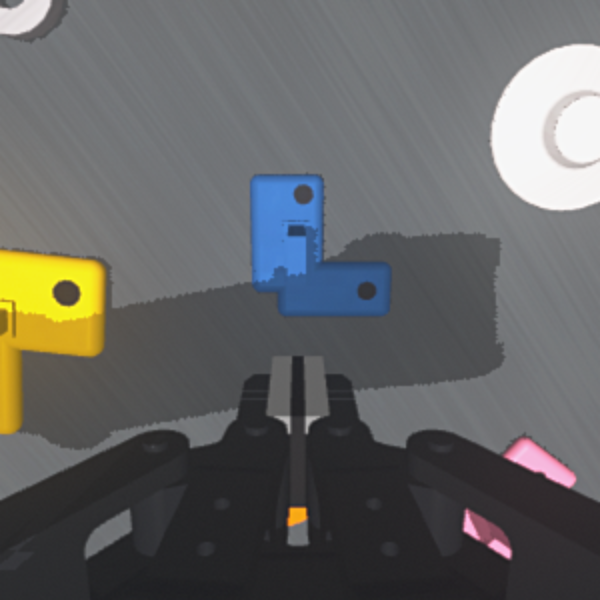

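The image shows blue still on the bench, with the fingers shut and empty at crop (298,385). The pads must have been above the lug, so I'll measure where the fingertips really are from depth.

Run:
```python
from h import *
p,d,c=grab('wrist');o,t,M=tool();Q=(cloud(d,c)-t)@M*1000
np.set_printoptions(suppress=True,precision=1,linewidth=150)
print((d[227:300]==0).mean())
for v in range(222,270,4):
  print(v,[ (u,Q[v,u].round(0).tolist()) for u in (308,314,318,323,329)])
p,d,c=grab('top');W=cloud(d,c);b=(d>0)&(abs(W[...,0]-t[0])<.03)&(abs(W[...,1]-t[1])<.03);print('top cam z in tool area',np.sort(W[b][:,2])[[0,50]], proj(t,c))
```

```text
0.003424657534246575
222 [(308, [171.0, -13.0, 64.0]), (314, [172.0, -5.0, 64.0]), (318, [174.0, 0.0, 65.0]), (323, [172.0, 7.0, 64.0]), (329, [171.0, 15.0, 64.0])]
226 [(308, [172.0, -13.0, 70.0]), (314, [171.0, -5.0, 69.0]), (318, [171.0, 0.0, 69.0]), (323, [172.0, 7.0, 70.0]), (329, [172.0, 15.0, 70.0])]
230 [(308, [-44.0, -5.0, -13.0]), (314, [-44.0, -2.0, -12.0]), (318, [-44.0, 1.0, -13.0]), (323, [-43.0, 3.0, -12.0]), (329, [-43.0, 6.0, -12.0])]
234 [(308, [-49.0, -4.0, -13.0]), (314, [-49.0, -1.0, -12.0]), (318, [-49.0, 1.0, -12.0]), (323, [-49.0, 3.0, -13.0]), (329, [-48.0, 6.0, -12.0])]
238 [(308, [-55.0, -4.0, -13.0]), (314, [-54.0, -1.0, -12.0]), (318, [-54.0, 1.0, -12.0]), (323, [-54.0, 3.0, -12.0]), (329, [-54.0, 6.0, -12.0])]
242 [(308, [-59.0, -4.0, -13.0]), (314, [-59.0, -1.0, -13.0]), (318, [-60.0, 1.0, -13.0]), (323, [-58.0, 3.0, -12.0]), (329, [-57.0, 6.0, -12.0])]
246 [(308, [-63.0, -4.0, -13.0]), (314, [-62.0, -1.0, -12.0]), (318, [-63.0, 1.0, -12.0]), (323, [-62.0, 3.0, -12.0]), (329, [-62.0, 6.0, -12.0])]
250 [(308, [-67.0, -4.0, -12.0]), (314, [-67.0, -1.0, -13.0]), (318, [-66.0, 1.0, -12.0]), (323, [-68.0, 3.0, -13.0]), (329, [-66.0, 5.0, -12.0])]
254 [(308, [-71.0, -4.0, -13.0]), (314, [-71.0, -1.0, -12.0]), (318, [-71.0, 1.0, -13.0]), (323, [-70.0, 3.0, -12.0]), (329, [-70.0, 5.0, -12.0])]
258 [(308, [-74.0, -4.0, -12.0]), (314, [-74.0, -1.0, -12.0]), (318, [-74.0, 1.0, -12.0]), (323, [-75.0, 3.0, -13.0]), (329, [-74.0, 5.0, -12.0])]
262 [(308, [-80.0, -3.0, -14.0]), (314, [-74.0, -1.0, -10.0]), (318, [-74.0, 1.0, -10.0]), (323, [-73.0, 3.0, -10.0]), (329, [-78.0, 5.0, -12.0])]
266 [(308, [-82.0, -3.0, -13.0]), (314, [-74.0, -1.0, -8.0]), (318, [-74.0, 1.0, -9.0]), (323, [-74.0, 3.0, -9.0]), (329, [-82.0, 5.0, -13.0])]
top cam z in tool area [-0.  0.] (np.float64(420.3592733755212), np.float64(210.4094992413473))
```

The tips are really about 41 mm short of the reported TCP. Depth at the tips, the pixel gap and the missed grip all agree on this. So TCP z ≈ -0.017 puts the tips at 24 mm. I'll descend accordingly and watch the force.

```bash
python3 -m pendant '[45,0,0,0,0, 45,40,0,0,0, 45,50,0.5,0,0, 45,50,0,0,0, 45,30,0,0,0, 45,10,0,0,0, 45,9,0,0,0, 45,0,0,0,0]' 60
python3 -m pendant '[0,0,0,0,0, 0,0,0,0,0, 0,0,0,0,0, 0,0,0,0,0]' 60
```

```text
clock: 8.07
tcp_pos: [0.4717, -0.3739, -0.0161]
orientation: [1.643, 0.855, -1.643]
contact_force: [-0.3, -0.5, -0.1]
grip_width: 0.0452
clock: 8.57
tcp_pos: [0.472, -0.3741, -0.0155]
orientation: [1.644, 0.854, -1.642]
contact_force: [-0.9, 0.3, 6.3]
grip_width: 0.009
```

```bash
python3 -m pendant '[0,-20,0,0,0, 0,-50,0,0,0, 0,-50,0,0,0, 0,-40,-10,-25,0, 0,0,-19,-48,0, 0,0,-19,-48,0, 0,0,-19,-48,0, 0,0,-19,-48,0, 0,0,-19,-48,0, 0,0,-19,-48,0, 0,0,-19,-48,0, 0,0,-19,-48,0, 0,0,-10,-25,0, 0,0,0,0,-0.15, 0,0,0,0,-0.15, 0,0,0,0,-0.14, 0,0,0,0,0, 0,0,0,0,0]' 80
python3 - <<'E'
from h import *
p,d,c=grab('wrist','n1.png');o,t,M=tool();np.savez('n1.npz',p=p,d=d,t=t,M=M,mtx=c['mtx'],w=c['world_to_cam'])
go((.6,.187,.2),1.396)
E
```

```text
clock: 10.82
tcp_pos: [0.5794, 0.0803, 0.1439]
orientation: [1.336, 1.122, -1.336]
contact_force: [-0.1, 0.8, -2.1]
grip_width: 0.0091
t 10.875 tcp [0.5794 0.0803 0.1439] x [ 0. -0. -1.] yaw_y deg -9.93 shift [ -56.2    1.9 -108.6] turn about tool x 0.001 q [ 0.11  0.42 -0.46  1.8   0.22  0.97 -0.61] F [-0.1 -0.2 -2.8] w 0.0088
```

View pics/n1.png

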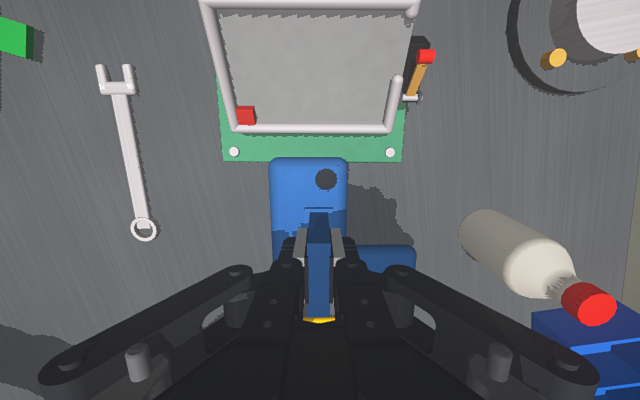

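The image shows blue held at (308,230). The nest cavity spans (215-415, 10-130), with the red key at (245,115), the switch roller at (425,57) and the rim gap on the right at rows 20-75. Next I'll measure the nest frame and the keeper in the hand from depth.

```bash
cat >> h.py <<'E'
def nestfit(W,d,ctr=np.array([.6005,.187,.065]),yaw=1.396):
    ok=(d>0)
    def fr(n,yaw):
        x=np.array([np.cos(yaw),np.sin(yaw),0]);x-=n*(x@n);x/=np.linalg.norm(x);return np.stack([x,np.cross(n,x),n],1)
    n=R.from_euler('zy',[yaw,-np.pi/6]).as_matrix()[:,2]
    for it in range(6):
        F=fr(n,yaw);Q=(W-ctr)@F*1000
        s=ok&(abs(Q[...,0])<38)&(abs(Q[...,1])<60)&(abs(Q[...,2])<(12 if it==0 else 3))
        P=W[s];m=P.mean(0);nn=np.linalg.svd(P-m,full_matrices=False)[2][2];n=nn*np.sign(nn[2])
        ctr=ctr-n*((ctr-m)@n); F=fr(n,yaw);Q=(W-ctr)@F*1000
        cr=ok&(Q[...,2]>7)&(Q[...,2]<13)
        def side(a,sg,h,rng):
            g=cr&(abs(Q[...,a]*sg-h)<6)&(Q[...,1-a]>rng[0])&(Q[...,1-a]<rng[1]);return Q[g],g.sum()
        xp,n1=side(0,1,51.5,(-60,60));xm,n2=side(0,-1,51.5,(-60,60));yp,n3=side(1,1,74,(-40,40));ym,n4=side(1,-1,74,(-40,-5))
        sl=[-np.polyfit(q[:,1],q[:,0],1)[0] for q in (xp,xm)]+[np.polyfit(yp[:,0],yp[:,1],1)[0]]
        off=np.array([(xp[:,0].mean()+xm[:,0].mean())/2,(yp[:,1].mean()+ym[:,1].mean())/2])
        ctr=ctr+F[:,:2]@off/1000; yaw+=np.mean(sl)
    print('nest n',n1,n2,n3,n4,'sides',xp[:,0].mean().round(1),xm[:,0].mean().round(1),yp[:,1].mean().round(1),ym[:,1].mean().round(1),'slopes',np.round(sl,4),'rimz',np.median(xp[:,2]).round(1),np.median(xm[:,2]).round(1),np.median(yp[:,2]).round(1))
    print('ctr',ctr.round(4),'yaw',np.degrees(yaw).round(2),'slope',np.degrees(np.arccos(n[2])).round(2));return ctr,F,yaw
E
python3 - <<'E'
from h import *
z=np.load('n1.npz');d=z['d'];c=dict(mtx=z['mtx'],world_to_cam=z['w']);W=cloud(d,c);t,M=z['t'],z['M']
ctr,F,yaw=nestfit(W,d)
np.savez('nest.npz',ctr=ctr,F=F)
p=z['p'];Q=(W-ctr)@F*1000
h=cv2.cvtColor(p,cv2.COLOR_RGB2HSV);red=((h[...,0]<8)|(h[...,0]>172))&(h[...,1]>150)&(d>0)
k=red&(Q[...,2]>6)&(abs(Q[...,0]+38)<15)&(abs(Q[...,1]-60)<15);print('key',k.sum(),np.percentile(Q[k],[3,97],axis=0).round(1))
k=red&(Q[...,1]<-70)&(Q[...,1]>-120);print('roller',np.percentile(Q[k],[3,50,97],axis=0).round(1))
m=cmask(p,'blue',(308,200));T=(W-t)@M*1000
s=(m>0)&(d>0)&(T[...,0]>-35)
P=T[s];print('plate top in tool',P[:,0].mean(),np.percentile(P,[2,98],axis=0).round(1))
A=np.c_[P[:,1:],np.ones(len(P))];print('plane x=a*y+b*z+c',np.linalg.lstsq(A,P[:,0],rcond=None)[0])
s=(m>0)&(d>0)&(T[...,0]<-45);P=T[s];print('lug',np.percentile(P,[2,98],axis=0).round(1))
E
```

```text
nest n 1609 1034 1075 368 sides 50.2 -50.2 73.3 -73.3 slopes [ 0.0029 -0.0034  0.0013] rimz 9.6 9.3 9.3
ctr [0.5921 0.1864 0.064 ] yaw 79.68 slope 30.08
key 271 [[-45.3  53.6   7.2]
 [-30.5  67.8  10.1]]
roller [[ 14.2 -93.9  13.5]
 [ 19.7 -88.   18.4]
 [ 23.2 -83.3  20.4]]
plate top in tool -27.04789719081586 [[-30.7 -26.2 -46.6]
 [-23.3  16.2   4.2]]
plane x=a*y+b*z+c [-7.88706089e-03 -2.70153401e-02 -2.77972135e+01]
lug [[-72.4  -3.7 -17.9]
 [-47.9   5.7  17.1]]
```

```bash
cat >> h.py <<'E'
def to(nx,ny,nz,L0,up=0,verbose=1):
    "tool shift in mm to bring held lug (tool coords L0 mm) to nest coords (mm), plus up mm vertical"
    N=np.load('nest.npz');P=N['ctr']+N['F']@np.array([nx,ny,nz])/1000+[0,0,up/1000]
    o,t,M=tool();s=(P-(t+M@np.array(L0)/1000))*1000@M
    cur=(t+M@np.array(L0)/1000-N['ctr'])@N['F']*1000
    print('now in nest',cur.round(1),'-> shift',s.round(1),'F',np.round(o['contact_force'],1),'t',round(o['clock'],2))
E
python3 - <<'E'
from h import *
L=(-52,1,-.4)
to(12,58,46,L,60);to(12,58,46,L);to(-2.5,39,60,L);to(-2.5,39,36,L)
E
```

```text
now in nest [-25.8  -7.5 167.3] -> shift [ 25.9 -64.9 -94. ] F [-0.1 -0.2 -2.8] t 10.88
now in nest [-25.8  -7.5 167.3] -> shift [ 85.9 -64.9 -94. ] F [-0.1 -0.2 -2.8] t 10.88
now in nest [-25.8  -7.5 167.3] -> shift [ 81.1 -46.  -74.3] F [-0.1 -0.2 -2.8] t 10.88
now in nest [-25.8  -7.5 167.3] -> shift [101.9 -46.  -86.4] F [-0.1 -0.2 -2.8] t 10.88
```

```bash
python3 -m pendant '[0,0,-25,-35,0.007, 0,0,-40,-59,0, 0,26,0,0,0, 0,25,0,0,0, 0,5,0,0,0, 0,0,0,0,0, 0,5,0,0,0, 0,5,0,0,0, 0,5,0,0,0]' 20
python3 -m pendant '[0,5,0,0,0, 0,5,0,0,0, 0,3,0,0,0, 0,0,0,0,0]' 20
python3 - <<'E'
from h import *
p,d,c=grab('wrist','t1.png');o,t,M=tool();to(12,58,46,(-52,1,-.4))
T=(cloud(d,c)-t)@M*1000;m=cmask(p,'blue',(308,200));s=(m>0)&(d>0)&(T[...,2]<-22)
P=T[s];A=np.c_[P[:,1:],np.ones(len(P))];q=np.linalg.lstsq(A,P[:,0],rcond=None)[0];print('plane',q,np.degrees(np.arctan(q[1])),s.sum())
E
```

```text
clock: 12.0
tcp_pos: [0.5357, 0.1762, 0.0725]
orientation: [1.34, 1.119, -1.339]
contact_force: [-0.6, -5.8, 13.4]
grip_width: 0.0091
clock: 12.5
tcp_pos: [0.541, 0.1726, 0.0629]
orientation: [1.345, 1.109, -1.337]
contact_force: [6.6, -10.4, 13.8]
grip_width: 0.0089
now in nest [ 6.5 46.8 54.9] -> shift [  4.8 -11.3  -9.2] F [ 8.9 -9.6 13. ] t 12.55
plane [ 1.14900668e-02  1.10772811e-01 -3.06279572e+01] 6.32104426303649 3965
```

View pics/t1.png

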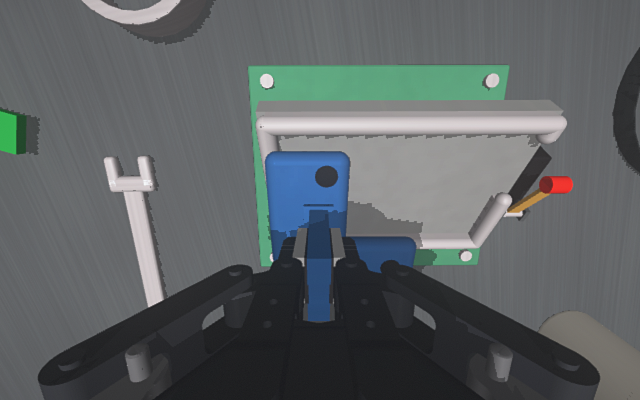

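The image shows the keeper tilted only about 6°, its column edge at (268,155-260) on the near rim, and the hand deflected. The 20 N grip is too stiff to pivot. I'll lift clear and re-measure the keeper in the hand, then set its uphill edge on the floor at home and loosen the fingers gradually so it settles flat while caged.

```bash
python3 -m pendant '[0,-25,0,0,0, 0,-15,0,0,0, 0,0,0,0,0, 0,0,0,0,0]' 60
cat >> h.py <<'E'
def held(col,seed=(308,200)):
    p,d,c=grab('wrist','held.png');o,t,M=tool();T=(cloud(d,c)-t)@M*1000;m=cmask(p,col,seed);ok=(m>0)&(d>0)
    s=ok&(T[...,2]<-22)&(T[...,0]>-45);P=T[s];A=np.c_[P[:,1:],np.ones(len(P))];q=np.linalg.lstsq(A,P[:,0],rcond=None)[0]
    k=abs(P[:,0]-A@q)<1.5;q=np.linalg.lstsq(A[k],P[k,0],rcond=None)[0]
    print('plane',q.round(3),'tilt deg',np.degrees(np.arctan(q[1])).round(2),'roll',np.degrees(np.arctan(q[0])).round(2))
    e=T[s];print('plate pts 1/99%',np.percentile(e,[1,99],axis=0).round(1).tolist())
    l=ok&(T[...,0]<-55);P=T[l];print('lug',l.sum(),np.percentile(P,[2,98],axis=0).round(1).tolist());
    L=P[abs(P[:,2])<14];k=np.polyfit(L[:,2],L[:,1],1);print('lug y vs z slope',k.round(3));return T,m,p,d
E
python3 - <<'E'
from h import *
held('blue');to(13.3,39,70,(-52,1,-.4));to(13.3,39,50.5,(-52,1,-.4));go((.6,.187,.2),np.radians(79.68))
E
```

```text
clock: 13.05
tcp_pos: [0.5348, 0.1761, 0.0987]
orientation: [1.338, 1.12, -1.34]
contact_force: [0.5, 0.4, -2.2]
grip_width: 0.009
plane [ 1.1000e-02  1.3000e-01 -3.0006e+01] tilt deg 7.43 roll 0.62
plate pts 1/99% [[-37.6, -26.4, -51.0], [-31.1, 16.5, -22.3]]
lug 2055 [[-75.9, -3.6, -16.7], [-56.7, 6.0, 20.9]]
lug y vs z slope [0.01  1.181]
now in nest [26.  53.6 84.8] -> shift [19.2 14.6  3.6] F [ 0.4 -0.6 -2.1] t 13.1
now in nest [26.  53.6 84.8] -> shift [36.  14.6 -6.2] F [ 0.4 -0.6 -2.1] t 13.1
t 13.1 tcp [0.5347 0.1761 0.0985] x [-0.002 -0.001 -1.   ] yaw_y deg -10.18 shift [-101.6   62.2  -22.2] turn about tool x 0.002 q [-0.05  0.45 -0.48  1.89  0.27  0.87 -0.84] F [ 0.4 -0.6 -2.1] w 0.0092
```

Run:
```python
from h import *
to(38,39,26,(-30,1.3,-46));to(38,39,7,(-30,1.3,-46))
```

```text
now in nest [54.4 53.4 42.9] -> shift [22.8 14.4  5.8] F [ 0.4 -0.6 -2.1] t 13.1
now in nest [54.4 53.4 42.9] -> shift [39.3 14.5 -3.8] F [ 0.4 -0.6 -2.1] t 13.1
```

```bash
python3 -m pendant '[0,5,14.5,6,0.002, 0,18,0,0,0, 0,0,0,0,0, 0,8,0,-5,0, 0,8,0,-5,0, 0,0,0,0,0, 0,0,0,0,0]' 60
python3 - <<'E'
from h import *
to(38,39,6,(-30,1.3,-46)); held('blue')
E
```

```text
clock: 13.98
tcp_pos: [0.5505, 0.1779, 0.0606]
orientation: [1.34, 1.119, -1.34]
contact_force: [0.7, -0.6, -2.3]
grip_width: 0.0091
now in nest [39.4 38.1  7.9] -> shift [ 2.3 -0.9  0.3] F [ 0.7 -0.6 -2.3] t 13.97
plane [ 1.1000e-02  1.2800e-01 -2.9717e+01] tilt deg 7.28 roll 0.65
plate pts 1/99% [[-37.2, -26.6, -51.0], [-30.6, 16.0, -22.3]]
lug 2039 [[-75.5, -3.8, -16.6], [-56.6, 5.7, 21.1]]
lug y vs z slope [0.006 0.945]
```

```bash
python3 -m pendant '[0,3,-0.7,0,0, 0,1,0,0,0, 0,0,0,0,0]' 40
python3 -m pendant '[9.5,2,0,0.6,0, 9.5,2,0,0.6,0, 10,2,0,0.6,0, 10,2,0,0.6,0]' 20
python3 - <<'E'
from h import *
to(-2.5,39,36,(-52,1,-.4)); held('blue')
E
```

```text
clock: 14.4
tcp_pos: [0.55, 0.1776, 0.057]
orientation: [1.341, 1.118, -1.34]
contact_force: [-1.6, -1.8, 3.5]
grip_width: 0.0088
clock: 14.9
tcp_pos: [0.5496, 0.1754, 0.0492]
orientation: [1.341, 1.118, -1.341]
contact_force: [-4.3, -2.7, 18.4]
grip_width: 0.0101
now in nest [ 3.  38.9 41.2] -> shift [ 7.2 -0.2  2.2] F [-4.3 -2.7 18.4] t 14.9
plane [ 1.6000e-02  3.6700e-01 -2.5737e+01] tilt deg 20.14 roll 0.94
plate pts 1/99% [[-44.6, -26.3, -51.7], [-32.5, 16.0, -22.4]]
lug 1686 [[-72.9, -3.6, -11.7], [-56.0, 6.1, 27.7]]
lug y vs z slope [-0.01   1.279]
```

```bash
python3 -m pendant '[11,1,0,0.5,0, 11,2,0,0.5,0, 11,2,0,0.6,0, 11,2,0,0.6,0, 11.5,0,0,0,0, 11.5,0,0,0,0]' 20
python3 - <<'E'
from h import *
to(-2.5,39,36,(-52,1,-.4)); T,m,p,d=held('blue')
c=viewer.calibration('wrist');N=np.load('nest.npz');Q=(cloud(d,c)-N['ctr'])@N['F']*1000
s=(m>0)&(d>0)&(Q[...,2]<30)&(Q[...,0]>20);P=Q[s];A=np.c_[P[:,:2],np.ones(len(P))];print('plate in nest: z=',np.linalg.lstsq(A,P[:,2],rcond=None)[0].round(3),np.percentile(P,[1,99],axis=0).round(1).tolist())
E
```

```text
clock: 15.7
tcp_pos: [0.5487, 0.1732, 0.0413]
orientation: [1.34, 1.119, -1.341]
contact_force: [0.3, -0.9, 0.2]
grip_width: 0.0114
now in nest [-2.9 39.3 35.5] -> shift [-0.6  0.3 -0.1] F [ 0.3 -0.9  0.2] t 15.7
plane [ 1.0000e-03  3.4500e-01 -3.3159e+01] tilt deg 19.03 roll 0.05
plate pts 1/99% [[-45.0, -26.2, -35.9], [-38.4, 16.7, -22.2]]
lug 2207 [[-81.0, -3.0, -17.8], [-56.0, 6.6, 22.9]]
lug y vs z slope [-0.01   1.922]
plate in nest: z= [-0.239  0.022 18.227] [[20.3, 23.7, 4.8], [42.3, 66.0, 14.2]]
```

View pics/held.png

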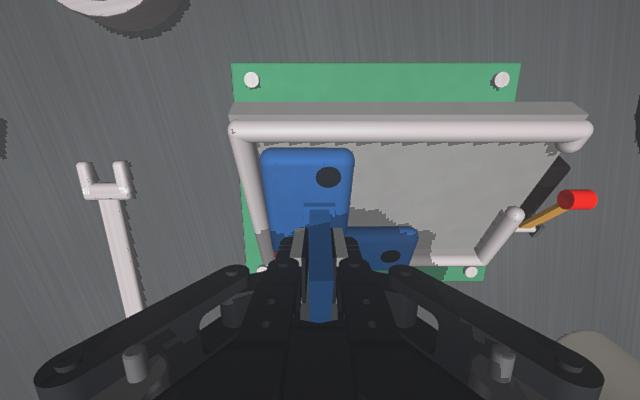

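The image shows blue in the nest's near half, with its uphill end down at (305,150) and the low end still slightly raised. I'll open a little more so it drops free while still caged.

```bash
python3 -m pendant '[13,0,0,0,0, 15,0,0,0,0, 15,0,0,0,0]' 20
cat >> h.py <<'E'
def innest(col,seed,zmax=16,off=None):
    p,d,c=grab('wrist','inn.png');N=np.load('nest.npz');Q=(cloud(d,c)-N['ctr'])@N['F']*1000;m=cmask(p,col,seed);ok=(m>0)&(d>0)
    s=ok&(Q[...,2]<30)&(Q[...,2]>3)&((Q[...,0]>22)|(Q[...,0]<-25)|(abs(Q[...,1])<15));P=Q[s]
    k=np.ones(len(P),bool)
    for _ in range(6):
        A=np.c_[P[:,:2],np.ones(len(P))];q=np.linalg.lstsq(A[k],P[k,2],rcond=None)[0];k=abs(P[:,2]-A@q)<1.5
    print('plate z=',q.round(3),k.sum(),len(P),'range',np.percentile(P,[.5,99.5],axis=0).round(1).tolist());return Q,ok,p
E
python3 - <<'E'
from h import *
to(-2.5,39,36,(-52,1,-.4));innest('blue',(308,200))
E
```

```text
clock: 16.12
tcp_pos: [0.5489, 0.1733, 0.0415]
orientation: [1.34, 1.119, -1.341]
contact_force: [-0.3, 0.3, -0.4]
grip_width: 0.0146
now in nest [-2.7 39.2 35.7] -> shift [-0.4  0.2 -0. ] F [-0.3  0.3 -0.4] t 16.12
plate z= [-0.093  0.039 13.49 ] 3833 5261 range [[-42.8, -16.8, 5.0], [42.4, 66.1, 18.1]]
```

```bash
python3 -m pendant '[25,0,0,0,0, 25,0,0,0,0, 25,-25,0,0,0, 25,-30,0,0,0, 25,-25,0,0,0, 25,0,0,0,0, 25,0,0,0,0]' 20
python3 - <<'E'
from h import *
Q,ok,p=innest('blue',(308,200))
l=ok&(Q[...,2]>50);print('lug top',l.sum(),np.percentile(Q[l],[2,50,98],axis=0).round(1).tolist())
s=ok&(Q[...,2]<30)
for a,b in((-45,-30),(-28,-10),(22,32),(32,38)):
  g=s&(Q[...,0]>a)&(Q[...,0]<b)
  for y0,y1 in((-18,15),(25,36),(42,60)):
    k=g&(Q[...,1]>y0)&(Q[...,1]<y1);print((a,b),(y0,y1),k.sum(),np.median(Q[k][:,2]).round(1) if k.sum() else '')
nestfit(*(lambda p,d,c:(cloud(d,c),d))(*grab('wrist')))
E
```

```text
clock: 17.05
tcp_pos: [0.5485, 0.1729, 0.1207]
orientation: [1.34, 1.119, -1.342]
contact_force: [-0.2, -0.6, 0.5]
grip_width: 0.0251
plate z= [-0.084  0.03  13.68 ] 2269 2848 range [[-44.2, -17.4, 5.8], [42.4, 66.1, 18.6]]
lug top 614 [[-18.4, 33.1, 50.8], [4.5, 37.8, 58.8], [16.7, 42.7, 60.8]]
(-45, -30) (-18, 15) 342 16.9
(-45, -30) (25, 36) 63 17.6
(-45, -30) (42, 60) 77 17.7
(-28, -10) (-18, 15) 675 14.7
(-28, -10) (25, 36) 114 16.2
(-28, -10) (42, 60) 273 17.1
(22, 32) (-18, 15) 0 
(22, 32) (25, 36) 90 12.6
(22, 32) (42, 60) 270 13.2
(32, 38) (-18, 15) 0 
(32, 38) (25, 36) 66 11.6
(32, 38) (42, 60) 184 12.5h.py:70: RuntimeWarning: Mean of empty slice.
  off=np.array([(xp[:,0].mean()+xm[:,0].mean())/2,(yp[:,1].mean()+ym[:,1].mean())/2])
  ret = ret.dtype.type(ret / rcount)
h.py:63: RuntimeWarning: Mean of empty slice.
  P=W[s];m=P.mean(0);nn=np.linalg.svd(P-m,full_matrices=False)[2][2];n=nn*np.sign(nn[2])
  ret = um.true_divide(
Traceback (most recent call last):
  File "h.py", line 63, in nestfit
    P=W[s];m=P.mean(0);nn=np.linalg.svd(P-m,full_matrices=False)[2][2];n=nn*np.sign(nn[2])
                          ~~~~~~~~~~~~~~~~~~~~~~~~~~~~~~~~~~~~~~~~~^^^
IndexError: index 2 is out of bounds for axis 0 with size 0
```

View pics/inn.png

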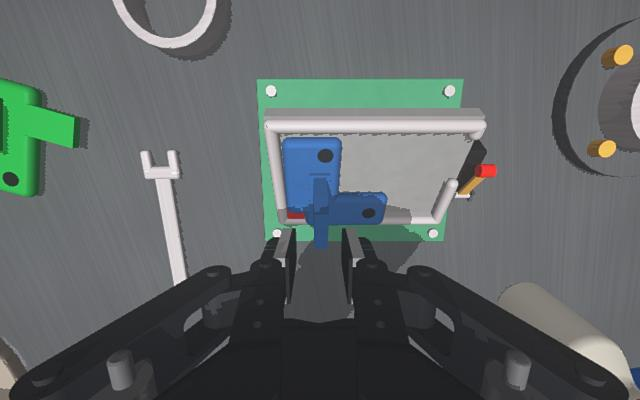

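The image shows the red key visible in the notch at (297,215), but the low end is about 5 mm high. The keeper sits roughly 2 mm too far downhill, so the notch edge rides on the key. I'll regrip, nudge it uphill, press down with a near-loose grip, then release.

```bash
python3 -m pendant '[25,40,0,0,0, 25,30,0,0,0, 25,9,0,0,0, 0,0,0,0,0, 0,0,0,0,0, 0,0,0,0,0, 0,-2,0,-2.6,0, 0,-1,0,-1.5,0, 0,0,0,0,0]' 50
python3 -m pendant '[9.6,2,0,0,0, 9.6,2,0,0,0, 9.6,2,0,0,0, 9.8,2,0,0,0, 9.8,2,0,0,0, 10,0,0,0,0]' 20
python3 - <<'E'
from h import *
to(-2.5,39,36,(-52,1,-.4));innest('blue',(308,200))
E
```

```text
clock: 18.27
tcp_pos: [0.5496, 0.1762, 0.0454]
orientation: [1.34, 1.117, -1.342]
contact_force: [1.0, -4.2, -2.0]
grip_width: 0.0093
clock: 19.02
tcp_pos: [0.5499, 0.1769, 0.0374]
orientation: [1.34, 1.117, -1.341]
contact_force: [-6.5, -7.8, 17.2]
grip_width: 0.0101
now in nest [-1.5 38.9 30.2] -> shift [-4.5 -0.1  3.8] F [-6.5 -7.8 17.2] t 19.02
plate z= [-0.016  0.015 11.471] 4312 5745 range [[-37.9, -16.8, 4.1], [46.1, 66.0, 12.9]]
```

```bash
python3 -m pendant '[11,0,0,0,0, 13,-1,0,0,0, 25,-3,0,2,0, 25,-10,0,2,0, 25,-40,0,0,0, 25,-35,0,0,0, 25,0,0,0,0, 25,0,0,0,0]' 20
cat > chk.py <<'E'
from h import *
import sys
Q,ok,p=innest('blue',(308,200))
s=ok&(Q[...,2]<30)
for a,b in((-45,-30),(-28,-10),(22,32),(32,38)):
  g=s&(Q[...,0]>a)&(Q[...,0]<b)
  print((a,b),[(k.sum(),np.median(Q[k][:,2]).round(1)) for y0,y1 in((-18,15),(25,36),(42,60)) for k in [g&(Q[...,1]>y0)&(Q[...,1]<y1)] if k.sum()>5])
l=ok&(Q[...,2]>52);print('lug top',l.sum(),np.percentile(Q[l],[2,50,98],axis=0).round(1).tolist())
E
python3 chk.py
```

```text
clock: 20.08
tcp_pos: [0.5486, 0.1735, 0.1244]
orientation: [1.34, 1.119, -1.34]
contact_force: [-0.4, -0.1, 0.2]
grip_width: 0.0248
plate z= [-6.0000e-03  4.0000e-03  1.1617e+01] 2162 2791 range [[-39.0, -17.8, 4.2], [46.2, 66.3, 13.1]]
(-45, -30) [(np.int64(225), np.float64(11.8)), (np.int64(50), np.float64(11.9)), (np.int64(37), np.float64(11.2))]
(-28, -10) [(np.int64(505), np.float64(11.8)), (np.int64(111), np.float64(12.0)), (np.int64(200), np.float64(12.0))]
(22, 32) [(np.int64(122), np.float64(11.8)), (np.int64(254), np.float64(11.9))]
(32, 38) [(np.int64(41), np.float64(11.6)), (np.int64(156), np.float64(11.9))]
lug top 456 [[-17.9, 34.2, 53.0], [2.0, 39.0, 55.8], [16.9, 43.5, 56.7]]
```

Blue is flat: its plate top is 11.8-12 mm above the floor everywhere, with y at home and x within about 1-2 mm. Now yellow.

```bash
python3 -m pendant '[45,-5,10,55,0, 45,0,10.7,61,0, 45,0,10.7,61,0, 45,0,10.7,61,0, 45,0,10.7,61,0, 45,0,1,7,0, 45,0,0,0,0, 45,0,0,0,0]' 40
python3 - <<'E'
from h import *
p,d,c=grab('wrist','y1.png');o,t,M=tool()
m=cmask(p,'yellow',proj((.5465,-.1375,.012),c))
f=fit('yellow',m,c,(.5465,-.1375,1.407),4,(-3.5,20.5));print(f)
W=cloud(d,c);T=pose(*f[:3]);K=(W-T[:3,3])@T[:3,:3]*1000;b=(m>0)&(d>0)
L=b&(K[...,2]>15);print('lug',L.sum(),np.percentile(K[L],[2,50,98],axis=0).round(1).tolist())
S=b&(K[...,2]<-15);print('plate',np.percentile(K[S],[1,50,99],axis=0).round(1).tolist())
go((f[0],f[1],-.017),f[2])
E
```

```text
clock: 21.12
tcp_pos: [0.5471, -0.1349, 0.1291]
orientation: [1.339, 1.122, -1.338]
contact_force: [-0.3, 0.5, 0.1]
grip_width: 0.0451
(np.float64(0.5481220415230907), np.float64(-0.13761104222863071), np.float64(1.4377672226287381), np.float64(0.8720079108311747))
lug 407 [[-16.6, -4.7, 16.5], [1.5, 0.2, 19.8], [18.4, 4.9, 21.1]]
plate [[-50.1, -57.6, -27.0], [6.1, 5.6, -24.2], [33.1, 57.5, -20.7]]
t 21.175 tcp [ 0.5472 -0.1349  0.1293] x [-0.     0.001 -1.   ] yaw_y deg -10.12 shift [146.3   1.4   2.6] turn about tool x -0.044 q [ 0.46  0.4  -0.41  1.87  0.2   0.91 -0.22] F [ 0.1  0.5 -0.3] w 0.0447
```

```bash
python3 -m pendant '[45,20,1.4,2.6,-0.03, 45,50,0,0,0, 45,50,0,0,0, 45,20,0,0,0, 45,6,0,0,0, 45,0,0,0,0, 0,0,0,0,0, 0,0,0,0,0, 0,0,0,0,0, 0,0,0,0,0]' 60
python3 -m pendant '[0,-20,0,0,0, 0,-50,0,0,0, 0,-60,0,0,0, 0,-50,0,0,0, 0,0,-10.7,-55,0, 0,0,-10.7,-61,0, 0,0,-10.7,-61,0, 0,0,0,0,0, 0,0,0,0,0]' 80
python3 - <<'E'
from h import *
T,m,p,d=held('yellow');go((.6,.187,.2),np.radians(79.68));to(11.5,-39,36,(-52,1,-.4))
q=(m>0)&(d>0)
for nm,s in(('upper block edge y',q&(T[...,0]>-45)&(T[...,2]>-28)&(T[...,2]<-5)),('end z',q&(T[...,0]>-45)&(T[...,1]<-20))):print(nm,np.percentile(T[s],[1,99],axis=0).round(1).tolist())
E
```

```text
clock: 22.42
tcp_pos: [0.5488, -0.1404, -0.0152]
orientation: [1.319, 1.133, -1.318]
contact_force: [-1.9, 0.6, 6.8]
grip_width: 0.0092
clock: 23.55
tcp_pos: [0.5425, 0.0393, 0.1641]
orientation: [1.318, 1.134, -1.319]
contact_force: [0.4, 0.0, -2.7]
grip_width: 0.009
plane [ 3.000e-03 -1.060e-01 -3.004e+01] tilt deg -6.07 roll 0.16
plate pts 1/99% [[-30.6, -56.3, -36.5], [-24.0, 56.1, -22.1]]
lug 1 [[-55.2, -4.1, -22.2], [-55.2, -4.1, -22.2]]Traceback (most recent call last):
  File "<stdin>", line 2, in <module>
  File "h.py", line 87, in held
    L=P[abs(P[:,2])<14];k=np.polyfit(L[:,2],L[:,1],1);print('lug y vs z slope',k.round(3));return T,m,p,d
                          ~~~~~~~~~~^^^^^^^^^^^^^^^^^
    raise TypeError("expected non-empty vector for x")
TypeError: expected non-empty vector for x
```

View pics/held.png

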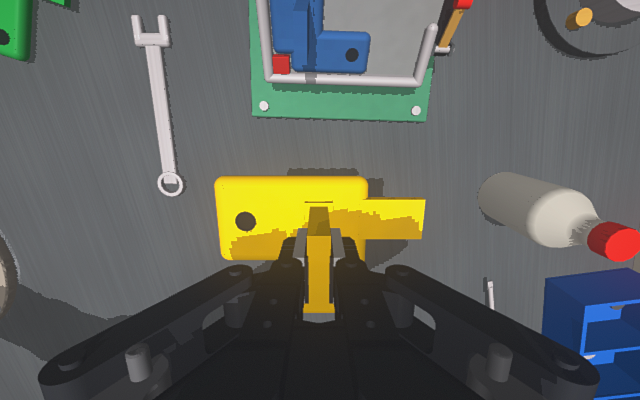

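The image shows yellow held at (318,240), with its tongue to the right at (395,218). Blue is seated round the key at (281,64). Next I'll measure yellow's pose in the hand.

```bash
cat > hy.py <<'E'
from h import *
def hy():
    p,d,c=grab('wrist','hy.png');o,t,M=tool();T=(cloud(d,c)-t)@M*1000;f=p.astype(int)
    y=(f[...,0]>1.6*f[...,2])&(f[...,0]>50)&(d>0)&(T[...,0]<0)
    s=y&(T[...,0]>-50)&(T[...,1]>-50)&(T[...,1]<20)&(T[...,2]<-20);P=T[s]
    k=np.ones(len(P),bool)
    for _ in range(8):
        A=np.c_[P[:,1:],np.ones(len(P))];q=np.linalg.lstsq(A[k],P[k,0],rcond=None)[0];k=abs(P[:,0]-A@q)<1
    print('plane',q.round(3),k.sum(),len(P),'tilt',np.degrees(np.arctan(q[1])).round(1))
    e=y&(T[...,0]>-50)&(T[...,1]>-45)&(T[...,1]<20);print('z end by y:',[np.percentile(T[e&(abs(T[...,1]-a)<6)][:,2],1).round(1) for a in(-38,-25,-10,5,15)])
    e=y&(T[...,0]>-50)&(T[...,2]<-20)&(T[...,2]>-26);print('y ext',np.percentile(T[e][:,1],[.5,99.5]).round(1))
    l=y&(T[...,0]<-58)&(abs(T[...,1])<12);print('lug',l.sum(),np.percentile(T[l],[2,98],axis=0).round(1).tolist())
if __name__=='__main__':
    hy();go((.6,.187,.2),np.radians(79.68))
E
python3 hy.py
```

```text
plane [-5.000e-03 -1.300e-01 -3.079e+01] 2700 4098 tilt -7.4
z end by y: [np.float64(-36.5), np.float64(-36.7), np.float64(-36.7), np.float64(-36.7), np.float64(-36.6)]
y ext [-57.1  60.1]
lug 2435 [[-87.4, -11.1, -21.5], [-60.2, 9.6, 13.8]]
t 23.65 tcp [0.5427 0.0378 0.1637] x [-0.    -0.001 -1.   ] yaw_y deg -8.74 shift [ -36.4   34.  -156.2] turn about tool x 0.028 q [ 0.22  0.34 -0.5   1.88  0.2   0.97 -0.52] F [-0.8 -0.2 -2.6] w 0.009
```

Run:
```python
from h import *
L=(-20.7,1.3,-31.7);to(39,-39,60,L);to(39,-39,26,L);to(39,-39,8,L)
```

```text
now in nest [-46.4  21.6 166. ] -> shift [  48.8   64.1 -125.3] F [-0.8 -0.2 -2.6] t 23.65
now in nest [-46.4  21.6 166. ] -> shift [  78.2   64.5 -142.4] F [-0.8 -0.2 -2.6] t 23.65
now in nest [-46.4  21.6 166. ] -> shift [  93.8   64.8 -151.4] F [-0.8 -0.2 -2.6] t 23.65
```

```bash
python3 -m pendant '[0,0,24,-50,0, 0,0,24,-50,0, 0,0,16.5,-42,0.028, 0,30,0,0,0, 0,40,0,0,0, 0,0,0,0,0, 0,0,0,0,0]' 60
python3 - <<'E'
from hy import *
hy();L=(-20.7,1.3,-31.7);to(39,-39,8,L);go((.6,.187,.2),np.radians(79.68))
E
```

```text
clock: 24.52
tcp_pos: [0.6288, 0.1697, 0.0948]
orientation: [1.341, 1.118, -1.339]
contact_force: [-0.6, 0.3, -1.5]
grip_width: 0.009
plane [-4.0000e-03 -1.7000e-01 -3.1027e+01] 2512 3920 tilt -9.7
z end by y: [np.float64(-35.7), np.float64(-35.6), np.float64(-35.7), np.float64(-35.6), np.float64(-35.6)]
y ext [-57.1  59.8]
lug 2417 [[-86.2, -10.9, -20.6], [-60.4, 9.7, 14.7]]
now in nest [ 45.6 -40.6  34. ] -> shift [25.8 -1.7 -7.3] F [-0.7  0.5 -1.7] t 24.57
t 24.575 tcp [0.6292 0.1702 0.0955] x [ 0.003  0.001 -1.   ] yaw_y deg -10.28 shift [-104.6  -31.5  -11.5] turn about tool x 0.001 q [-0.03  0.58 -0.47  1.68  0.31  0.95 -0.79] F [-0.7  0.5 -1.7] w 0.0091
```

View pics/hy.png

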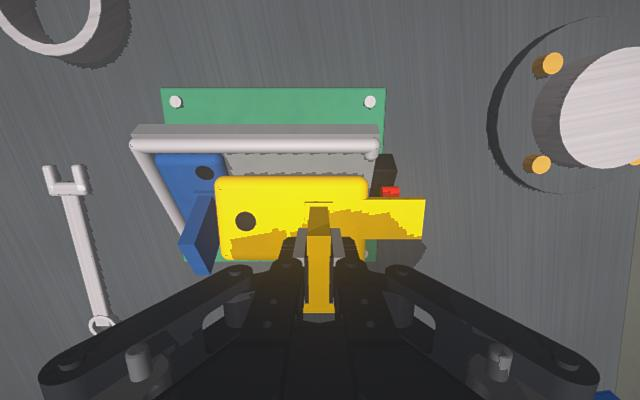

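```bash
python3 -m pendant '[0,10,-1.7,1.7,0, 0,0,0,0,0, 0,8,0,-4.5,0, 0,8,0,-4.5,0, 0,0,0,0,0, 0,0,0,0,0]' 90
python3 - <<'E'
from hy import *
hy();L=(-19.8,1.3,-30.7);to(39,-39,6,L)
E
```

```text
clock: 25.32
tcp_pos: [0.6272, 0.1783, 0.0673]
orientation: [1.339, 1.12, -1.339]
contact_force: [0.4, 0.2, -1.9]
grip_width: 0.0092
plane [-5.0000e-03 -1.9300e-01 -3.2304e+01] 2480 4055 tilt -10.9
z end by y: [np.float64(-36.3), np.float64(-36.2), np.float64(-36.4), np.float64(-36.3), np.float64(-36.3)]
y ext [-57.1  60.2]
lug 2323 [[-85.4, -10.9, -21.2], [-60.2, 8.9, 14.1]]
now in nest [ 36.7 -37.3   5.5] -> shift [-1.6  1.7 -1.7] F [ 1.9 -1.  -3.4] t 25.38
```

```bash
python3 -m pendant '[0,1,1.2,-2,0, 0,2,0,-0.5,0, 0,0,0,0,0]' 60
python3 - <<'E'
from hy import *
to(39.5,-39,6,(-19.8,1.3,-30.7));to(11.5,-39,36,(-56.5,1.3,-6))
E
```

```text
clock: 25.75
tcp_pos: [0.6281, 0.1786, 0.0667]
orientation: [1.337, 1.118, -1.342]
contact_force: [-10.0, -6.4, 17.1]
grip_width: 0.009
now in nest [ 36.8 -38.1   4.5] -> shift [-2.6  0.9 -1.6] F [-10.   -6.4  17.1] t 25.75
now in nest [ 34.  -38.1  48.7] -> shift [22.3  0.8 13. ] F [-10.   -6.4  17.1] t 25.75
```

```bash
python3 -m pendant '[9.4,1,-1,1,0, 9.6,2.5,0,1.4,0, 9.6,2.5,0,1.4,0, 9.8,2.5,0,1.4,0, 9.8,2.5,0,1.4,0, 10,2.5,0,1.4,0]' 20
python3 - <<'E'
from hy import *
hy();to(11.5,-39,36,(-56.5,1.3,-6));innest('yellow',(308,200))
E
```

```text
clock: 26.5
tcp_pos: [0.6267, 0.1717, 0.0514]
orientation: [1.339, 1.118, -1.34]
contact_force: [-1.2, -0.9, 3.8]
grip_width: 0.0102
plane [-3.0000e-03  2.3500e-01 -3.2846e+01] 3372 5647 tilt 13.2
z end by y: [np.float64(-41.4), np.float64(-41.4), np.float64(-41.5), np.float64(-41.5), np.float64(-41.5)]
y ext [-57.   60.6]
lug 2361 [[-80.9, -9.5, -16.5], [-59.1, 7.0, 22.7]]
now in nest [ 20.2 -37.9  38.8] -> shift [6.8 1.  6.1] F [-1.9 -1.3  3.5] t 26.55
plate z= [-0.188  0.    18.412] 6530 7859 range [[1.3, -95.6, 5.8], [41.8, 19.6, 17.9]]
```

```bash
python3 -m pendant '[9.8,2,0,0,0, 9.8,2,0,0,0, 9.8,2,0,0,0, 10,2,0,0.5,0, 10,2,0,0.5,0, 10,0,0,0,0]' 20
python3 - <<'E'
from hy import *
hy();to(11.5,-39,36,(-56.5,1.3,-6));innest('yellow',(308,200))
E
```

```text
clock: 27.35
tcp_pos: [0.6279, 0.1727, 0.0475]
orientation: [1.341, 1.117, -1.336]
contact_force: [-14.2, -7.4, 44.0]
grip_width: 0.01
plane [ 2.1000e-02  2.5200e-01 -3.6191e+01] 3355 5588 tilt 14.1
z end by y: [np.float64(-40.0), np.float64(-40.2), np.float64(-40.2), np.float64(-40.3), np.float64(-40.3)]
y ext [-57.4  59.8]
lug 2426 [[-83.0, -10.0, -16.1], [-59.3, 6.9, 19.5]]
now in nest [ 19.2 -38.8  35.2] -> shift [3.1 0.1 7.1] F [-14.4  -6.9  44.6] t 27.4
plate z= [-0.166  0.02  18.452] 6522 7877 range [[3.8, -95.9, 6.2], [41.7, 19.3, 18.0]]
```

```bash
python3 -m pendant '[11,-5,0,0,0, 12,-5,0,0,0, 12,0,0,0,0, 12,0,0,0,0]' 20
python3 - <<'E'
from hy import *
hy();to(11.5,-39,36,(-56.5,1.3,-6));innest('yellow',(308,200))
E
```

```text
clock: 27.95
tcp_pos: [0.6261, 0.1716, 0.0504]
orientation: [1.339, 1.12, -1.34]
contact_force: [-0.7, 0.6, -1.6]
grip_width: 0.0122
plane [-1.0000e-03  2.5100e-01 -3.3039e+01] 3332 5855 tilt 14.1
z end by y: [np.float64(-42.4), np.float64(-42.2), np.float64(-42.0), np.float64(-41.9), np.float64(-41.8)]
y ext [-56.   61.2]
lug 2303 [[-80.2, -9.1, -16.8], [-59.1, 7.5, 22.7]]
now in nest [ 19.3 -37.4  38.3] -> shift [5.9 1.6 5.6] F [0.  0.4 0.8] t 28.0
plate z= [-1.6400e-01  4.0000e-03  1.7765e+01] 6545 7884 range [[1.9, -95.8, 6.2], [42.0, 19.4, 17.4]]
```

View pics/hy.png

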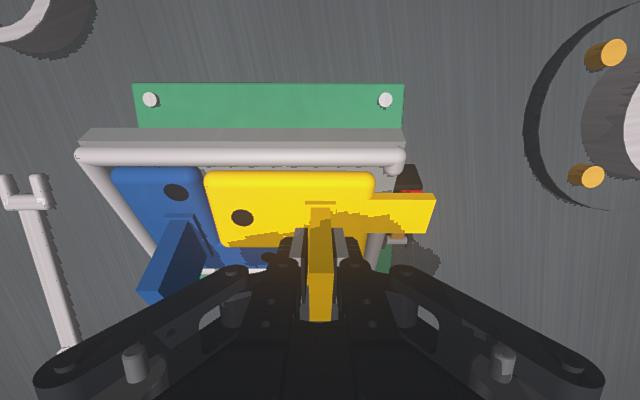

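The image shows yellow beside blue at (290,205), with its tongue over the roller at (410,200), but the uphill edge sits about 2-3 mm short of home. The block therefore rides on blue's foot. I've now viewed 12 pictures, so from here I'll work from depth numbers. The mend is the same as for blue: regrip higher, nudge uphill, press down near-loose.

```bash
python3 -m pendant '[12,-4,0,0,0, 0,0,0,0,0, 0,0,0,0,0, 0,0,0,0,0, 0,-2,0,-2,0, 0,-1,0,-1.5,0, 0,0,0,0,0]' 50
python3 -m pendant '[9.6,2,0,0,0, 9.6,2,0,0,0, 9.6,2,0,0.5,0, 9.8,2,0,0.5,0, 9.8,2,0,0.5,0, 10,0,0,0,0]' 20
python3 - <<'E'
from hy import *
hy();innest('yellow',(308,200))
E
```

```text
clock: 28.92
tcp_pos: [0.6269, 0.1754, 0.058]
orientation: [1.339, 1.12, -1.339]
contact_force: [0.4, 0.3, -1.7]
grip_width: 0.0093
clock: 29.68
tcp_pos: [0.6269, 0.1734, 0.0489]
orientation: [1.34, 1.119, -1.339]
contact_force: [-2.0, 1.0, -0.2]
grip_width: 0.0098
plane [-1.300e-02  3.920e-01 -3.138e+01] 3053 5813 tilt 21.4
z end by y: [np.float64(-42.5), np.float64(-42.6), np.float64(-42.5), np.float64(-42.5), np.float64(-42.5)]
y ext [-56.9  60.5]
lug 2072 [[-78.6, -6.2, -15.2], [-58.9, 6.4, 24.8]]
plate z= [-2.0000e-02 -1.0000e-03  1.2341e+01] 6838 8977 range [[2.3, -96.1, 6.2], [45.4, 19.5, 23.9]]
```

```bash
python3 -m pendant '[10,2,0,0.5,0, 10,2,0,0.5,0, 10,0,0,0,0, 12,-1,0,0,0, 20,-3,0,0,0, 25,-25,0,0,0, 25,-40,0,0,0, 25,-30,0,5,0, 25,0,0,0,0, 25,0,0,0,0]' 20
cat > fin.py <<'E'
from h import *
p,d,c=grab('wrist');N=np.load('nest.npz');Q=(cloud(d,c)-N['ctr'])@N['F']*1000
h=cv2.cvtColor(p,cv2.COLOR_RGB2HSV);H,S,V=[h[...,i].astype(int) for i in range(3)]
box=(d>0)&(abs(Q[...,0])<60)&(Q[...,1]>-110)&(Q[...,1]<80)&(Q[...,2]>2)&(Q[...,2]<70)
for col,mk in(('yellow',(H>18)&(H<36)&(S>100)),('blue',(H>98)&(H<125)&(S>90))):
    m=box&mk;s=m&(Q[...,2]<30)&((Q[...,1]>-68))
    P=Q[s];k=np.ones(len(P),bool)
    for _ in range(8):
        A=np.c_[P[:,:2],np.ones(len(P))];q=np.linalg.lstsq(A[k],P[k,2],rcond=None)[0];k=abs(P[:,2]-A@q)<1.2
    print(col,'z=',q.round(4),k.sum(),len(P),'range',np.percentile(P,[.5,99.5],axis=0).round(1).tolist())
    l=m&(Q[...,2]>53);print('  lug top',l.sum(),np.percentile(Q[l],[2,50,98],axis=0).round(1).tolist() if l.sum()>5 else '')
    for a,b in((-45,-32),(-28,-12),(0,8),(22,32),(34,40)):
        print('  x',(a,b),[(y0,int(g.sum()),float(np.median(Q[g][:,2]).round(1))) for y0,y1 in((-95,-80),(-66,-48),(-33,-24),(-18,-2),(2,18),(25,33),(44,52),(52,66)) for g in[s&(Q[...,0]>a)&(Q[...,0]<b)&(Q[...,1]>y0)&(Q[...,1]<y1)] if g.sum()>8])
t=box&(H>18)&(H<36)&(S>100)&(Q[...,1]<-75);print('tongue',t.sum(),np.percentile(Q[t],[2,50,98],axis=0).round(1).tolist())
k=box&((H<8)|(H>172))&(S>150)&(Q[...,1]<-70);print('roller',k.sum(),np.percentile(Q[k],[3,50,97],axis=0).round(1).tolist() if k.sum()>3 else '')
E
python3 fin.py
```

```text
clock: 31.02
tcp_pos: [0.6253, 0.1674, 0.1425]
orientation: [1.339, 1.12, -1.34]
contact_force: [0.5, -0.5, -0.6]
grip_width: 0.0247
yellow z= [-9.00000e-04 -5.00000e-04  1.18252e+01] 4150 5542 range [[-40.6, -67.1, 4.4], [44.9, 21.4, 27.4]]
  lug top 440 [[-6.3, -42.1, 53.9], [14.2, -37.4, 55.9], [29.5, -32.7, 56.7]]
  x (-45, -32) [(-66, 83, 11.6), (-33, 44, 11.8)]
  x (-28, -12) [(-66, 193, 11.8), (-33, 81, 11.9)]
  x (0, 8) [(-66, 117, 11.7), (-33, 54, 12.3), (-18, 119, 11.9), (2, 114, 11.9)]
  x (22, 32) [(-66, 207, 11.9), (-33, 115, 12.4), (-18, 173, 11.9), (2, 161, 12.0)]
  x (34, 40) [(-66, 128, 11.8), (-33, 66, 11.8), (-18, 123, 12.0), (2, 116, 11.8)]
blue z= [-5.20000e-03  4.50000e-03  1.16501e+01] 2604 3685 range [[-40.1, -18.1, 5.2], [45.2, 66.0, 28.4]]
  lug top 424 [[-19.0, 33.9, 53.4], [0.9, 38.5, 55.8], [15.9, 43.8, 56.7]]
  x (-45, -32) [(-18, 81, 11.8), (2, 89, 11.9), (25, 45, 11.8)]
  x (-28, -12) [(-18, 121, 11.8), (2, 202, 11.9), (25, 94, 12.0), (52, 37, 11.7)]
  x (0, 8) [(25, 61, 11.9), (44, 12, 12.0), (52, 89, 11.9)]
  x (22, 32) [(25, 81, 11.7), (44, 89, 11.9), (52, 148, 11.8)]
  x (34, 40) [(25, 49, 11.5), (44, 60, 11.9), (52, 97, 11.7)]
tongue 722 [[-8.4, -96.8, 2.3], [21.9, -86.5, 11.7], [32.7, -75.6, 12.9]]
roller 0
```

```bash
python3 -m pendant '[25,-40,0,0,0, 25,0,0,0,0, 25,0,0,0,0, 25,0,0,0,0]'; python3 fin.py | grep z=
python3 - <<'E'
from h import *
print(r.hand_in())
E
```

```text
clock: 31.58
tcp_pos: [0.6247, 0.1672, 0.1813]
orientation: [1.337, 1.121, -1.341]
contact_force: [-0.2, 0.8, -0.6]
grip_width: 0.025
yellow z= [-1.50000e-03  5.00000e-04  1.18319e+01] 3180 4287 range [[-40.9, -67.0, 3.5], [44.9, 21.5, 26.7]]
blue z= [-5.20000e-03  4.80000e-03  1.16064e+01] 2059 2920 range [[-39.8, -18.6, 4.7], [45.2, 66.2, 28.6]]
the job is handed in; nothing more can be done
None
```

I seated the blue keeper round the red key first, then nested the yellow one beside it. I let go of both, backed clear and handed in at about 31.6 s of the 48 s allowed.

**What the last checks showed**
- **Flatness:** both plate tops measure about 11.6–12 mm out of the nest's floor, for 12 mm plates, with less than 0.4° of tilt.
- **Position:** both are within about 1–2 mm of home, which is as fine as the wrist camera resolves.
- **Switch:** the tongue lies through the rim gap at about 12 mm, and the roller is hidden under it. I judged the lever held down from that; its angle was never measured directly.
- **Bystanders:** the hand passed clear of the other things, but I did not re-measure where they are.

**What went wrong or disagreed on the way**
- **Fingertips:** they are about 41 mm short of the reported tool point. The first two grip attempts on blue closed on nothing, and I corrected for this afterwards.
- **Tilting:** each keeper first hung up a few mm high, blue apparently on the key and yellow on blue's foot. A nudge uphill and a light press seated each one.
- **Force:** during the yellow fitting the wrist force reached about 45 N, probably with the fingertips pressing on the yellow plate. This is under the 120 N wrist limit. The 40 N limit on the arm and gripper body would only count if fingertips are included.

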